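# Fit the wheel head on the tabletop pottery wheel

### The arm

A 6-joint arm with a two-finger parallel gripper is mounted at the origin on the work surface. World frame = base frame: x ahead of the robot, y to its left, z up, the work surface at z = 0. Lengths are in m, angles in rad, forces in N, time in s.
With the tool pointing down it reaches from about 0.25 to 0.775 m from the base axis. Payload 4 kg.
Tool frame: the origin (TCP) lies at the very end of the fingers, on their centre line; the grasp point (between the pads) lies 19 mm behind it (robot.pinch_z is the distance from the TCP to the grasp point, in m); z points along the fingers, y is the line along which they close (so a half turn about z gives the same grasp; the last joint's range is limited). The gripper opens to 94 mm and grips with 3 to 60 N. Pads are 16 mm wide; open, the fingers measure 119 mm over their backs; the gripper's body (75 mm by 177 mm) begins 78 mm behind the grasp point.
Start: joints at [1.049, 0.087, 1.371, -0, 1.684, -0.103], TCP at [0.224, 0.502, 0.185] pointing down, gripper open.
Joint ranges: [-3.1, 3.1], [-0.76, 2.03], [0.27, 2.55], [-1.08, 4.22], [0.17, 2.65], [-2.57, 2.57]. Speed limits (rad/s): [2.79, 2.79, 3.14, 3.14, 3.14, 3.14].

### API

Orientations are given as [roll, pitch, yaw] about the fixed x, y, z axes, in that order (R = Rz(yaw) Ry(pitch) Rx(roll)).
In Python, from bench import robot gives the robot as it stands.
- The arm moves only by the tool arm_command, never from a script. Its argument "targets" is one flat list of numbers, 7 for each row, row after row: the turn, a rotation vector about the tool's x, y, z in degrees, then the shift along the tool's x, y, z in mm, then the closure, from -1 (fully open) to 1 (shut). In form: [ax, ay, az, x, y, z, hand, ax, ay, az, x, y, z, hand, ...]. A call has 1 to 20 rows; each row is the pose to reach, as a shift and turn from the pose commanded when the call began, along the tool's axes at that moment; what a row does not reach only later rows make up. A row lasts 1/10 s, in which the tool goes at most 50 mm and 8.59 degrees, less where a joint would pass 70% of its speed; a pose out of reach is approached as far as the arm can. A call with a gripper value outside its range is refused whole. The fingers move at their own pace and stop on an object; the grip force is fixed at half the most. Time passes only in rows, so rows that repeat a pose let the fingers close. It gives the time, the measured TCP pose, the force, the opening and the grip force at its end, in the units of the state.
- robot.get_obs(): the state, without advancing time (a new reading comes with each control period).
- robot.snapshot(name): name is "scene" or "side" or "wrist"; returns a dict with "color" (400x640x3 uint8, red, green, blue), "range_z" (400x640 float32, m along the optical axis (not along the pixel's ray), 0 where there is no reading), "fx", "fy", "cx", "cy" (pixels), "T" (4x4, takes a point from camera to world coordinates); the wrist camera has in their place "T_tool_cam" (4x4, takes a point from camera to tool coordinates, whose origin is the TCP and whose axes are the flange's). Camera axes: x right, y down, z forward; pixel columns grow to the right and rows downward; lengths in m; the calibration is good to about 2 mm. A picture is of the moment at which its call begins: read the wrist's pose just before it.
- robot.close_job(): hands the job in; it is judged then, once.
The state is a dict: "time": time; "joint_positions": joint angles; "qvel": joint speeds; "joint_torque": joint torques, N m; "tool_pos": TCP position; "ee_rot": TCP orientation; "wrist_force": force on the tool from outside, world axes, zero at the start; "wrist_torque": the same for the moment, N m; "width": finger opening in m; "finger_force": force on a finger pad.
Only numpy, scipy, OpenCV 4.12 (cv2) and the standard library are available. Lean on these libraries where they do the work, as an engineer would, in place of code of your own. Each camera call takes 0.05 s, during which the arm holds its last target. There are 200 camera calls.

### The job

Take the flat round wheel head (not the tall chuck) out of the wooden stand and fit it on the pottery wheel: let its cross key rest lightly on the sprung drive dog down in the hub and turn it under gentle pressure until it drops in, so that it sits fully home on the hub rim; do not force it. Then let go of it and push the spindle brake lever all the way over to the far side, and leave everything else where it stands.

Things in the scene. Friction and masses are not known exactly. Their poses are not given: they have to be found in the camera images.
- wheel_head: Aluminium wheel head, a flat disc on a stem, about 0.2 kg, 52 mm high; z up its axis. Origin: centre of its key's underside. Key: a cross of two bars along its x and y, 33 mm long, 7 mm wide, 10 mm high (a quarter turn looks the same). Neck 22 mm diameter to 24 mm up, shoulder 50 mm from 24 to 36 mm. Stands upright in one of the stand's bores, shoulder on the stand's top, turned any way
- disc (a point): on the head's axis, 44 mm above its origin, centre of its disc: 56 mm diameter, 16 mm thick (36 to 52 mm above the origin), the part to grip, from above, across the diameter
- shoulder (a point): on the head's axis in the plane of its shoulder's underside, 24 mm above its origin; coincides with hub_rim when the head is home
- wheel: Tabletop pottery wheel, fixed: a white housing, deck 90 mm above the table. Origin on the table under the hub axis, z up; the housing reaches 130 mm to its +x and -x, 135 mm to +y, 165 mm to -y; the -x side faces the robot. A steel hub of 56 mm diameter stands 35 mm above the deck; its upright bore is 36 mm wide, chamfered over the top 3 mm to 42 mm
- dog_rest (a point): on the hub axis 14 mm below the rim: the flat top of the sprung drive dog in the bore. It has a cross slot 9 mm wide for the key (0.06 rad of play either way). The brake holds it at an unmeasured angle, any angle, that repeats each quarter turn. An unaligned key stands the head 10 mm proud; the dog yields from 3 N, 1 mm per further newton, to a hard stop at 5 mm, 8 N
- hub_rim (a point): on the hub axis in the plane of its top rim, 125 mm above the table. When key and slot line up the dog springs up round the key, the push back falls to nothing and the head can go down to 10 mm below first touch, until its shoulder sits on this rim. Pushing the head on the wheel with more than 25 N damages it
- brake (a joint): spindle brake lever, rad: 0 leaning to the wheel's -x (on; starts at 0 to 0.15), 1.0 fully over to +x (off), its stop. Stays where it is left; 1 to 2 N at the ball moves it. Its pivot lies at the wheel's x 0, y -130 mm, 112 mm above the table, axis along the wheel's y; at value q the rod leans q - 0.5 rad from upright towards +x
- brake_tip (a point): centre of the brake lever's black ball, 26 mm diameter, 60 mm from the pivot on a 10 mm rod
- stand: fixed wooden block 80 (x) x 190 (y) x 36 mm with two bores 37 mm in diameter, 30 mm deep, 48 mm either side of its centre along its y. Origin: centre of its underside
- chuck: tall aluminium trimming chuck, 44 mm at its widest, tapering to 36 mm, 80 mm high, with a plain round stem, standing in the other bore of the stand (its top 92 mm above the table); origin at the centre of its underside; leave it in its bore
- pinch_pot: terracotta bowl, 90 mm wide, 60 mm high; leave it alone
- mug: white mug, 76 mm wide, 90 mm high; leave it alone
- jar: glass jar, 70 mm wide, 90 mm high; leave it alone
- bottle: white bottle, 60 mm wide, 170 mm high; leave it alone
- brush: brush lying on the table near the robot; leave it alone
- scraper: spatula-like scraper lying on the table; leave it alone
Things that resemble listed ones, but are neither listed nor needed, are in the scene too. What is shaped like the wheel_head but orange, purple or turquoise is not meant.

How it is judged:
On the way, in this order (a step that is already met when the one before it is completed fails the run):
1. the wheel head is fully home on the hub, key in the dog, while the brake is still on (z of shoulder in the frame of hub_rim below 0.002 m and horizontal distance between shoulder and hub_rim below 0.003 m and angle between wheel_head's own z axis and vertical below 0.05 rad and value of joint brake below 0.4 rad), for 0.2 s.
2. with the head home and let go of, the brake lever is pushed all the way over (z of shoulder in the frame of hub_rim below 0.002 m and horizontal distance between shoulder and hub_rim below 0.003 m and angle between wheel_head's own z axis and vertical below 0.05 rad and value of joint brake above 0.85 rad and contact force between the fingers and wheel_head below 0.1 N), for 0.2 s.
At the end, for the whole second after the job is handed in: Head home on the hub: shoulder under 2 mm above the rim, under 3 mm off axis, tilt under 0.05 rad, at rest, let go of; brake lever beyond 0.85 rad; chuck within 15 mm, pot, mug, jar, bottle, brush and scraper within 30 mm of their starts (z of shoulder in the frame of hub_rim below 0.002 m and horizontal distance between shoulder and hub_rim below 0.003 m and angle between wheel_head's own z axis and vertical below 0.05 rad and value of joint brake above 0.85 rad and linear speed of wheel_head below 0.01 m/s and angular speed of wheel_head below 0.1 rad/s and distance of chuck from where it was at the start of the episode below 0.015 m and distance of each of pinch_pot, mug, jar, bottle, brush, scraper from where it was at the start of the episode below 0.03 m); the robot touches nothing.
It fails at once if the wheel head is pushed on the wheel with more than 25 N (contact force between wheel_head and wheel above 25 N).
It fails at once if the chuck is moved by more than 15 mm or one of the other bystanders by more than 30 mm (distance of chuck from where it was at the start of the episode above 0.015 m or distance of any of pinch_pot, mug, jar, bottle, brush, scraper from where it was at the start of the episode above 0.03 m).
It also fails if it takes over 61 s, if anything falls off the work surface, if the arm or the gripper's body presses on something with over 40 N, if the wrist force passes 120 N, or if a joint passes its speed limit or range.

## Working session

There is one attempt and no reset: what is moved stays moved. The work goes in short steps, Python scripts to look and compute and a tool call to move; the robot and the scene stay as the last step left them, time stands still between calls to the robot, and variables do not carry over. Pictures are saved under pics/ and viewed, at most 10 in all, crops included, and the job is handed in when it is done.

Besides the shell and the picture viewer there is one more tool, called after "Emit:" as name(argument=value, ...) on one line, values as JSON. arm_command: Moves the arm, as the interface text tells. Its arguments: {"type":"object","properties":{"targets":{"type":"array"}},"required":["targets"]}

```bash
mkdir -p pics
python3 - <<'E'
from bench import robot
import cv2,numpy as np
o=robot.get_obs();print(o['time'],o['tool_pos'],o['ee_rot'],o['width'])
for n in['scene','side']:
    s=robot.snapshot(n);cv2.imwrite(f'pics/{n}0.png',s['color'][:,:,::-1]);np.savez(f'{n}0.npz',**s)
    print(s['T'].round(3).tolist(),s['fx'],s['cx'],s['cy'])
E
```

```text
0.0 [0.22338048 0.501938   0.18420871] [-3.13939758e+00 -1.77648229e-04  2.72279562e+00] 0.09424548814485183
[[0.25, 0.543, -0.802, 1.461], [0.968, -0.131, 0.213, -0.239], [0.01, -0.83, -0.558, 0.778], [0.0, 0.0, 0.0, 1.0]] 382.064936457287 320.01007060908745 198.55568848186937
[[0.682, -0.541, 0.492, -0.064], [-0.731, -0.502, 0.461, -0.55], [-0.002, -0.675, -0.738, 1.013], [0.0, 0.0, 0.0, 1.0]] 380.55636874449976 318.5065293601602 196.38085240554548
```

View pics/scene0.png

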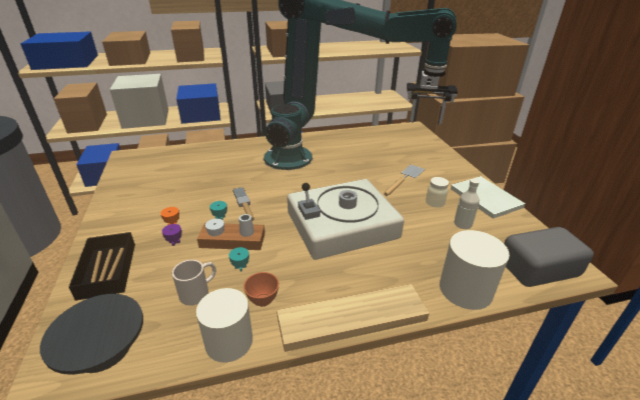

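View pics/side0.png

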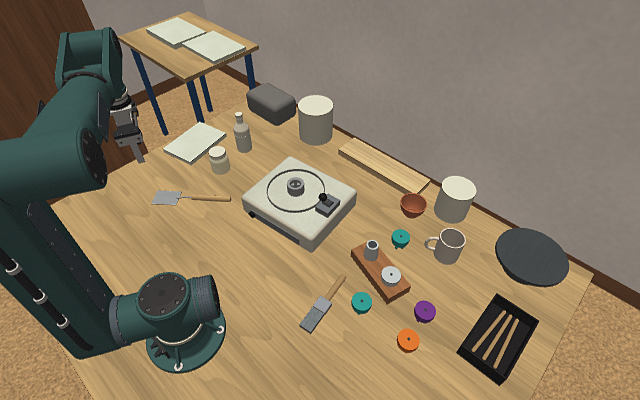

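The scene view shows the silver head at (215,228), the chuck at (246,225), the hub at (348,197) and the brake ball at (306,187). In the side view the head is at (391,275), the hub at (295,184) and the ball at (322,197).

```bash
cat > h.py <<'E'
import numpy as np,cv2
def cloud(s):
    v,u=np.mgrid[0:400,0:640];z=s['range_z'].astype(float)
    P=np.stack([(u-s['cx'])/s['fx']*z,(v-s['cy'])/s['fy']*z,z,np.ones_like(z)],-1)@np.array(s['T']).T
    P=P[...,:3].copy();P[z==0]=np.nan;return P
E
python3 - <<'E'
from h import *
for n,hd,hub,ball,ch in [('scene',(215,228),(348,197),(306,187),(246,225)),('side',(391,275),(295,184),(322,197),(372,244))]:
    s=np.load(n+'0.npz');P=cloud(s)
    def sel(c,r,lo,hi):
        u,v=c;Q=P[v-r:v+r,u-r:u+r].reshape(-1,3);Q=Q[(Q[:,2]>lo)&(Q[:,2]<hi)];return Q
    def circ(Q):
        return cv2.minEnclosingCircle((Q[:,:2]*1000).astype(np.float32)),len(Q),np.median(Q[:,2])
    print(n,'head',circ(sel(hd,16,.058,.070)))
    print('hub',circ(sel(hub,16,.117,.135)))
    print('chuck',circ(sel(ch,14,.085,.10)))
    Q=sel(ball,10,.15,.2);print('ball',Q.mean(0).round(4),len(Q))
    # deck
    u,v=hub;Q=P[v-70:v+80,u-80:u+80].reshape(-1,3);Q=Q[(Q[:,2]>.082)&(Q[:,2]<.097)]
    print('deck',cv2.minAreaRect((Q[:,:2]*1000).astype(np.float32)),len(Q))
    u,v=[(a+b)//2 for a,b in zip(hd,ch)];Q=P[v-40:v+40,u-50:u+50].reshape(-1,3);Q=Q[(Q[:,2]>.030)&(Q[:,2]<.040)]
    print('stand',cv2.minAreaRect((Q[:,:2]*1000).astype(np.float32)),len(Q))
    c=s['color'];u,v=hd;print(P[v,u].round(3),P[hub[1],hub[0]].round(3),P[ball[1],ball[0]].round(3))
E
```

```text
scene head (((493.1139221191406, -313.3652038574219), 29.438806533813477), 189, np.float64(0.06433796029419114))
hub (((521.4703979492188, 101.08698272705078), 29.62547492980957), 136, np.float64(0.1237901802103229))
chuck (((519.8350219726562, -219.89947509765625), 19.694982528686523), 91, np.float64(0.09213831088287483))
ball [ 0.5163 -0.0325  0.1684] 68
deck ((335.05694580078125, 62.99207305908203), (643.9676513671875, 297.2756042480469), 6.5190277099609375) 3825
stand ((513.3416137695312, -273.12255859375), (258.2540588378906, 180.32809448242188), 42.47042465209961) 847
[ 0.515 -0.312  0.065] [0.51  0.104 0.108] [ 0.52  -0.033  0.172]
side head (((490.1335144042969, -313.4278259277344), 28.716440200805664), 279, np.float64(0.0644637037589636))
hub (((517.956298828125, 99.78978729248047), 29.027854919433594), 143, np.float64(0.12505668256680447))
chuck (((516.1808471679688, -222.59234619140625), 19.51949691772461), 119, np.float64(0.09266833307410671))
ball [ 0.5033 -0.0359  0.1731] 58
deck ((521.9985961914062, 158.83041381835938), (655.4327392578125, 465.4569396972656), 53.454898834228516) 4700
stand ((512.5685424804688, -228.96157836914062), (220.6702880859375, 305.0126647949219), 21.558990478515625) 1012
[ 0.49  -0.314  0.062] [0.532 0.115 0.101] [ 0.499 -0.038  0.177]
```

```bash
cat >> h.py <<'E'
from scipy.spatial.transform import Rotation as Rn
def delta(o,xyz,yawdeg):
    """move from state o to TCP xyz (m), pointing down, yaw; in tool axes: deg, mm"""
    R=Rn.from_euler('xyz',o['ee_rot']);G=Rn.from_euler('xyz',[np.pi,0,np.radians(yawdeg)])
    return (R.inv()*G).as_rotvec(degrees=True).round(2),(R.inv().apply(np.array(xyz)-o['tool_pos'])*1000).round(1)
E
python3 - <<'E'
from bench import robot
from h import *
o=robot.get_obs();w=robot.snapshot('wrist');T=w['T_tool_cam'];print(T.round(3).tolist(),w['fx'],w['cx'],w['cy'])
for yaw in (74,106,156,-106):
    R=Rn.from_euler('xyz',[np.pi,0,np.radians(yaw)])
    c=R.apply(T[:3,3]);print(yaw,c.round(3),'axis',R.apply(T[:3,2]).round(3))
s=np.load('side0.npz');P=cloud(s);print([ (k,P[k[1],k[0]].round(3).tolist()) for k in [(362,302),(401,237),(425,311),(242,135),(219,160),(413,203),(449,246)]])
E
```

```text
[[-0.001, -0.973, -0.231, 0.066], [1.0, -0.001, 0.0, 0.0], [-0.001, -0.231, 0.973, -0.198], [0.0, 0.0, 0.0, 1.0]] 284.351457701757 321.79753229310546 202.89753239199732
74 [0.018 0.064 0.198] axis [-0.064 -0.222 -0.973]
106 [-0.018  0.064  0.198] axis [ 0.064 -0.222 -0.973]
156 [-0.06   0.027  0.198] axis [ 0.211 -0.094 -0.973]
-106 [-0.018 -0.064  0.198] axis [ 0.064  0.222 -0.973]
[((362, 302), [0.373, -0.303, 0.051]), ((401, 237), [0.627, -0.255, 0.052]), ((425, 311), [0.467, -0.443, 0.052]), ((242, 135), [0.583, 0.456, 0.094]), ((219, 160), [0.45, 0.432, 0.068]), ((413, 203), [0.798, -0.193, 0.022]), ((449, 246), [0.669, -0.389, 0.09])]
```

Run:
```python
from bench import robot
from h import *
o=robot.get_obs();print(delta(o,[.502,.037,.165],74))
```

```text
(array([-9.0e-02,  6.0e-02,  8.2e+01]), array([-443.6, -311.6,   19.9]))
```

Emit:
arm_command(targets=[0,0,8,-40,-28,0,-1,0,0,16,-80,-56,0,-1,0,0,24,-120,-84,0,-1,0,0,32,-160,-112,0,-1,0,0,40,-200,-140,0,-1,0,0,48,-240,-168,0,-1,0,0,56,-280,-196,0,-1,0,0,64,-320,-224,5,-1,0,0,72,-360,-252,10,-1,0,0,80,-400,-280,15,-1,0,0,82,-444,-311,20,-1,0,0,82,-444,-311,20,-1,0,0,82,-444,-311,20,-1,0,0,82,-444,-311,20,-1])

```text
time: 1.55
tool_pos: [0.5023, 0.0388, 0.1653]
ee_rot: [-3.141, -0.001, 1.293]
wrist_force: [0.1, 0.1, 0.3]
width: 0.0938
finger_force: 0.0
```

```bash
cat >> h.py <<'E'
def wrist(robot,name):
    o=robot.get_obs();w=robot.snapshot('wrist')
    B=np.eye(4);B[:3,:3]=Rn.from_euler('xyz',o['ee_rot']).as_matrix();B[:3,3]=o['tool_pos']
    w['T']=B@w['T_tool_cam'];np.savez(name+'.npz',**w);cv2.imwrite(f'pics/{name}.png',w['color'][:,:,::-1]);return o,w
def pt(s,u,v,z):
    "pixel -> world at height z"
    T=np.array(s['T']);d=T[:3,:3]@[(u-s['cx'])/s['fx'],(v-s['cy'])/s['fy'],1];return T[:3,3]+d*(z-T[2,3])/d[2]
E
python3 - <<'E'
from bench import robot
from h import *
o,w=wrist(robot,'w1');print(o['time'],o['tool_pos'],o['ee_rot'],o['wrist_force'])
T=w['T'];p=np.linalg.inv(T)@[.52,.1005,.125,1];print('hub px',w['fx']*p[0]/p[2]+w['cx'],w['fy']*p[1]/p[2]+w['cy'])
P=cloud(w);Q=P.reshape(-1,3);m=(abs(Q[:,2]-.125)<.004)&(np.hypot(Q[:,0]-.52,Q[:,1]-.1)<.04);print(cv2.minEnclosingCircle((Q[m][:,:2]*1000).astype(np.float32)),m.sum(),np.median(Q[m][:,2]))
m=(Q[:,2]>.152)&(Q[:,2]<.19)&(np.hypot(Q[:,0]-.507,Q[:,1]+.035)<.04);print(m.sum(),Q[m].mean(0))
E
```

```text
1.55 [0.5023021  0.03875235 0.16529842] [-3.14078360e+00 -6.58008466e-04  1.29265564e+00] [0.05519175 0.09290544 0.33059889]
hub px 321.2776410896612 138.70445122282706
((519.329833984375, 99.56974792480469), 28.397098541259766) 2174 0.1238106561350666
312 [ 0.50602954 -0.03376917  0.17534883]
```

View pics/w1.png

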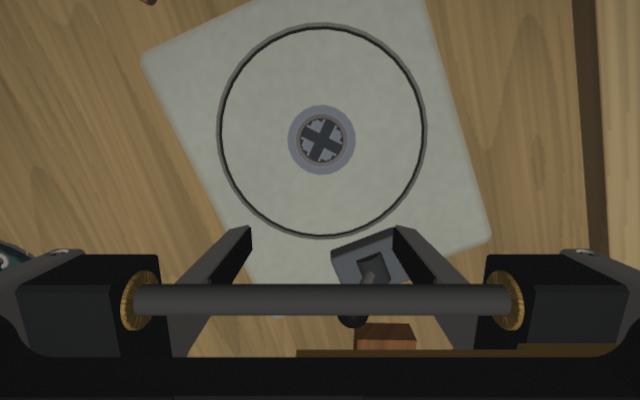

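The wrist view shows the hub centred at (322,140), with the dark cross slot of the dog at (322,139) and the lever behind the fingers at (365,290). I'll measure the slot angle and the head move.

Run:
```python
from bench import robot
from h import *
s=np.load('w1.npz');g=s['color'].mean(2)
v,u=np.mgrid[115:165,297:347];P=np.array([pt(s,a,b,.111) for a,b in zip(u.ravel(),v.ravel())])
I=g[115:165,297:347].ravel();r=np.hypot(P[:,0]-.5195,P[:,1]-.0998);m=(r<.0155)
print(np.percentile(I[m],[5,25,50,75,95]))
best=[]
for cx in np.arange(-3,3.1,.5):
  for cy in np.arange(-3,3.1,.5):
    for a in range(0,90,1):
      t=np.radians(a);x=P[:,0]-.5195-cx/1e3;y=P[:,1]-.0998-cy/1e3;X=abs(x*np.cos(t)+y*np.sin(t));Y=abs(y*np.cos(t)-x*np.sin(t));rr=np.hypot(x,y)<.015
      c=(np.minimum(X,Y)<.0045)&rr;d=rr&~c;best.append((I[c].mean()-I[d].mean(),a,cx,cy))
print(sorted(best)[:4])
o=robot.get_obs();print('to above head',delta(o,[.491,-.3135,.165],74))
print('camera over head',delta(o,[.473,-.377,.165],74))
```

```text
[ 48.66666667  49.66666667  50.66666667 105.66666667 108.33333333]
[(np.float64(-51.89124488932749), 47, np.float64(0.0), np.float64(-0.5)), (np.float64(-51.5326949980081), 48, np.float64(0.0), np.float64(-0.5)), (np.float64(-51.246977160770264), 46, np.float64(0.0), np.float64(-0.5)), (np.float64(-51.15352470532279), 49, np.float64(0.0), np.float64(-0.5))]
to above head (array([-0.01, -0.04,  0.12]), array([-3.423e+02,  8.560e+01,  3.000e-01]))
camera over head (array([-0.01, -0.04,  0.12]), array([-4.083e+02,  8.570e+01,  3.000e-01]))
```

Emit:
arm_command(targets=[0,0,0,0,0,-45,-1,0,0,0,-30,5,-60,-1,0,0,0,-75,18,-60,-1,0,0,0,-120,30,-60,-1,0,0,0,-165,42,-60,-1,0,0,0,-210,54,-50,-1,0,0,0,-255,65,-35,-1,0,0,0,-300,76,-20,-1,0,0,0,-342,86,0,-1,0,0,0,-342,86,0,-1,0,0,0,-342,86,0,-1])

```text
time: 2.7
tool_pos: [0.4914, -0.3134, 0.1648]
ee_rot: [-3.14, -0.002, 1.292]
wrist_force: [-0.1, 0.7, -0.1]
width: 0.0941
finger_force: 0.0
```

Run:
```python
from bench import robot
from h import *
o,w=wrist(robot,'w2');print(o['time'],o['tool_pos'],o['ee_rot'],o['wrist_force'])
P=cloud(w);Q=P.reshape(-1,3)
for c,z in (([.491,-.3135],.064),([.517,-.221],.092)):
    m=(abs(Q[:,2]-z)<.004)&(np.hypot(*(Q[:,:2]-c).T)<.035);print(cv2.minEnclosingCircle((Q[m][:,:2]*1000).astype(np.float32)),m.sum(),np.median(Q[m][:,2]))
```

```text
2.7 [ 0.49135274 -0.313353    0.16481428] [-3.14025172e+00 -1.57020960e-03  1.29236482e+00] [-0.1464784   0.68641812 -0.1052995 ]
((489.6547546386719, -313.32427978515625), 27.85150909423828) 1996 0.06292994525110462
((517.8115234375, -222.01547241210938), 17.99284553527832) 1277 0.0912968077304897
```

View pics/w2.png

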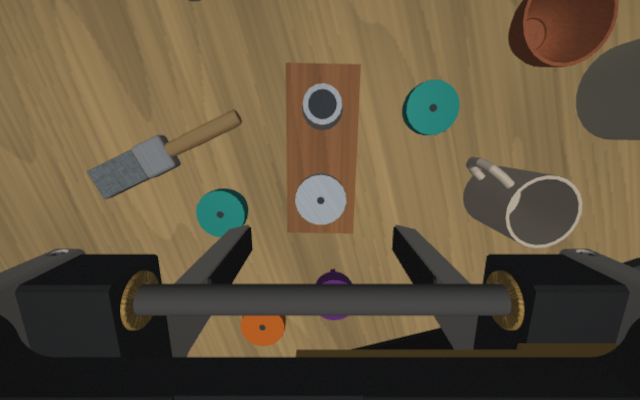

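The head is at (320,200), centred between the fingers, with clear room either side; the chuck is at (322,104). Descend and grip.

Emit:
arm_command(targets=[0,0,0,0,-1,40,-1,0,0,0,0,-1,80,-1,0,0,0,0,-1,105,-1,0,0,0,0,-1,118,-1,0,0,0,0,-1,125,-1,0,0,0,0,-1,125,-1,0,0,0,0,-1,125,-0.2,0,0,0,0,-1,125,0.2,0,0,0,0,-1,125,0.6,0,0,0,0,-1,125,1,0,0,0,0,-1,125,1,0,0,0,0,-1,125,1,0,0,0,0,-1,125,1,0,0,0,0,-1,125,1])

```text
time: 4.15
tool_pos: [0.4902, -0.3145, 0.0406]
ee_rot: [-3.141, 0.0, 1.292]
wrist_force: [-1.1, 0.1, 1.8]
width: 0.0547
finger_force: 30.0
```

Emit:
arm_command(targets=[0,0,0,0,0,-15,1,0,0,0,0,0,-40,1,0,0,0,0,0,-80,1,0,0,0,0,0,-120,1,0,0,0,0,0,-160,1,0,0,0,0,0,-195,1,0,0,0,0,0,-210,1,0,0,0,0,0,-210,1,0,0,0,0,0,-210,1])

```text
time: 5.05
tool_pos: [0.4902, -0.3142, 0.2499]
ee_rot: [-3.141, -0.0, 1.292]
wrist_force: [-1.0, 1.1, -2.9]
width: 0.0547
finger_force: 30.0
```

Run:
```python
from bench import robot
from h import *
o,w=wrist(robot,'w3');print(o['time'],o['tool_pos'],o['ee_rot'],o['wrist_force'],o['width'])
P=(np.linalg.inv(w['T'])@np.c_[cloud(w).reshape(-1,3),np.ones(256000)].T)
Q=(w['T_tool_cam']@P).T[:,:3]
m=(np.abs(Q[:,0])<.035)&(np.abs(Q[:,1])<.026)&(Q[:,2]>-.045)&(Q[:,2]<.05);print(m.sum(),np.percentile(Q[m],[0,50,100],axis=0).round(4) if m.sum() else '')
s=robot.snapshot('scene');cv2.imwrite('pics/c3.png',cv2.resize(s['color'][190:290,170:270,::-1],(600,600),interpolation=cv2.INTER_CUBIC))
print(delta(o,[.5195,.0995,.25],74),o['joint_positions'])
```

```text
5.05 [ 0.49020717 -0.31417843  0.24992773] [-3.14120400e+00 -4.05070122e-04  1.29174668e+00] [-0.98102634  1.1288127  -2.94355617] 0.05473024255727785
5433 [[-0.0273 -0.026  -0.0244]
 [ 0.003   0.     -0.0223]
 [ 0.0287  0.026  -0.0066]]
(array([-0.02, -0.02,  0.01]), array([ 4.057e+02, -8.580e+01,  1.000e-01])) [-6.67467247e-01  1.57492569e-01  1.16617755e+00  2.34870121e-04
  1.81843564e+00 -3.88360170e-01]
```

View pics/w3.png

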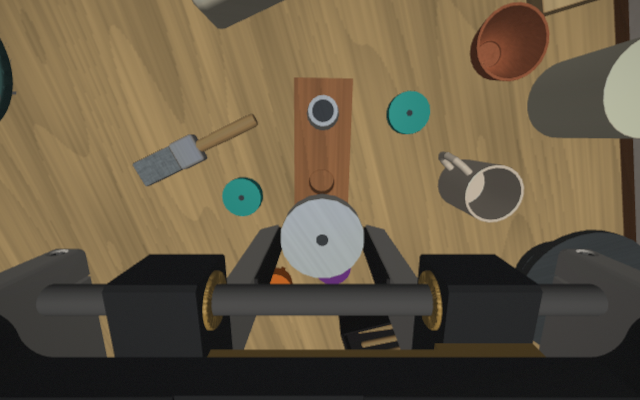

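The head is held, its disc centred at (322,238), about 0.7 mm off in tool x. I'm carrying it over the hub.

Emit:
arm_command(targets=[0,0,0,30,-6,0,1,0,0,0,75,-16,0,1,0,0,0,120,-25,0,1,0,0,0,165,-35,0,1,0,0,0,210,-44,0,1,0,0,0,255,-54,0,1,0,0,0,300,-63,0,1,0,0,0,345,-73,0,1,0,0,0,385,-82,0,1,0,0,0,405,-86,20,1,0,0,0,405,-86,60,1,0,0,0,405,-86,80,1,0,0,0,405,-86,85,1,0,0,0,405,-86,85,1,0,0,0,405,-86,85,1])

```text
time: 6.65
tool_pos: [0.5198, 0.0985, 0.1664]
ee_rot: [3.14, -0.001, 1.291]
wrist_force: [0.4, 0.6, -2.1]
width: 0.0545
finger_force: 30.0
```

Run:
```python
from bench import robot
from h import *
o,w=wrist(robot,'w4');print(o['time'],o['tool_pos'],o['ee_rot'],o['wrist_force'],o['width'])
for n in('scene','side'):
    s=robot.snapshot(n);P=cloud(s).reshape(-1,3)
    np.savez(n+'4.npz',**s)
    p=np.linalg.inv(s['T'])@[.5195,.0995,.13,1];u,v=int(s['fx']*p[0]/p[2]+s['cx']),int(s['fy']*p[1]/p[2]+s['cy']);print(n,u,v)
    cv2.imwrite(f'pics/{n}4.png',cv2.resize(s['color'][v-45:v+45,u-60:u+60,::-1],(800,600),interpolation=cv2.INTER_CUBIC))
print(delta(o,[.5193,.0988,.1396],74))
```

```text
6.65 [0.51983234 0.09847119 0.16640524] [ 3.14010983e+00 -6.77920477e-04  1.29115842e+00] [ 0.3727128   0.5613316  -2.10024084] 0.05445488354131053
scene 347 192
side 295 182
(array([ 0.08, -0.04, -0.02]), array([ 0.2, -0.6, 26.8]))
```

View pics/scene4.png

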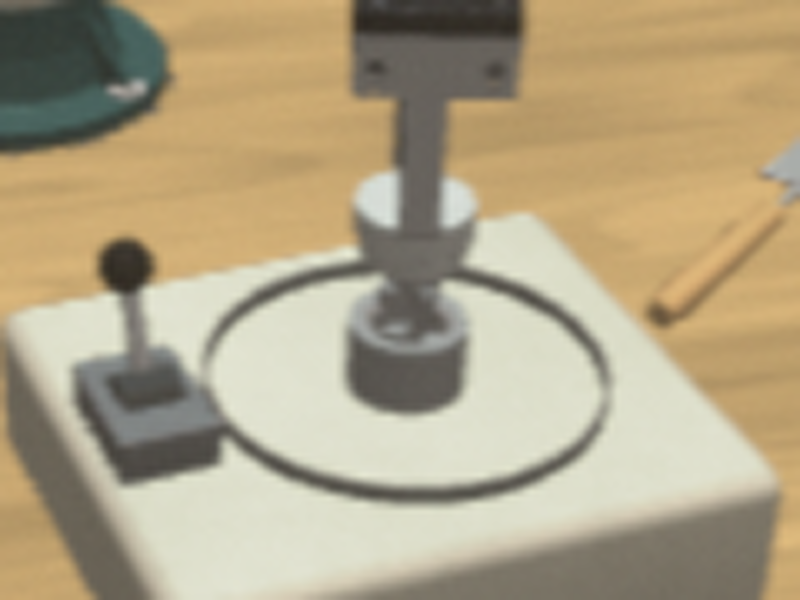

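The head hangs over the hub roughly concentric (disc at x≈415, hub at x≈407 in the crop), and the lever leans to the robot side. I'll lower it into the bore, watching the force.

Emit:
arm_command(targets=[0,0,0,0,-0.6,8,1,0,0,0,0,-0.6,12,1,0,0,0,0,-0.6,14,1,0,0,0,0,-0.6,16,1,0,0,0,0,-0.6,18,1,0,0,0,0,-0.6,20,1,0,0,0,0,-0.6,20,1])

```text
time: 7.5
tool_pos: [0.5185, 0.0988, 0.145]
ee_rot: [-3.141, 0.0, 1.292]
wrist_force: [-0.3, -0.3, -2.1]
width: 0.0546
finger_force: 30.0
```

Emit:
arm_command(targets=[0,0,0,0,0,2,1,0,0,0,0,0,4,1,0,0,0,0,0,5,1,0,0,0,0,0,6,1,0,0,0,0,0,6,1])

```text
time: 8.0
tool_pos: [0.5188, 0.0988, 0.1396]
ee_rot: [3.141, -0.0, 1.292]
wrist_force: [-0.4, -1.2, -2.5]
width: 0.0544
finger_force: 30.0
```

Emit:
arm_command(targets=[0,0,0,0,0,0.5,1,0,0,0,0,0,1,1,0,0,0,0,0,1,1])

```text
time: 8.3
tool_pos: [0.5188, 0.0989, 0.1389]
ee_rot: [3.141, -0.0, 1.292]
wrist_force: [-0.5, -1.1, 1.5]
width: 0.0547
finger_force: 30.0
```

Contact made at about 3.6 N. The slot's window is about 6.9° wide, so 5° steps with a check after each can't overshoot it.

Emit:
arm_command(targets=[0,0,-2.5,0,0,0.4,1,0,0,-5,0,0,0.4,1,0,0,-5,0,0,0.4,1])

```text
time: 8.6
tool_pos: [0.5192, 0.0988, 0.1387]
ee_rot: [3.14, -0.0, 1.379]
wrist_force: [-0.3, -0.5, 2.2]
width: 0.0541
finger_force: 30.0
```

Emit:
arm_command(targets=[0,0,-2.5,0,0,0,1,0,0,-5,0,0,0,1,0,0,-5,0,0,0,1])

```text
time: 8.9
tool_pos: [0.5192, 0.0988, 0.1385]
ee_rot: [3.14, -0.0, 1.465]
wrist_force: [0.3, -0.2, 1.5]
width: 0.0544
finger_force: 30.0
```

Emit:
arm_command(targets=[0,0,-2.5,0,0,0.3,1,0,0,-5,0,0,0.3,1,0,0,-5,0,0,0.3,1])

```text
time: 9.2
tool_pos: [0.5192, 0.0988, 0.1382]
ee_rot: [3.14, -0.0, 1.552]
wrist_force: [0.4, -0.2, 1.9]
width: 0.0549
finger_force: 30.0
```

Emit:
arm_command(targets=[0,0,-2.5,0,0,0,1,0,0,-5,0,0,0,1,0,0,-5,0,0,0,1])

```text
time: 9.5
tool_pos: [0.519, 0.0988, 0.138]
ee_rot: [3.14, -0.0, 1.639]
wrist_force: [0.6, -0.3, 2.3]
width: 0.0546
finger_force: 30.0
```

Emit:
arm_command(targets=[0,0,-2.5,0,0,0,1,0,0,-5,0,0,0,1,0,0,-5,0,0,0,1])

```text
time: 9.8
tool_pos: [0.5189, 0.0989, 0.1378]
ee_rot: [3.141, -0.0, 1.726]
wrist_force: [0.9, 0.4, 2.7]
width: 0.0545
finger_force: 30.0
```

Emit:
arm_command(targets=[0,0,-2.5,0,0,0,1,0,0,-5,0,0,0,1,0,0,-5,0,0,0,1])

```text
time: 10.1
tool_pos: [0.5179, 0.0988, 0.1363]
ee_rot: [-3.139, -0.001, 1.813]
wrist_force: [-0.3, -0.1, -2.0]
width: 0.0543
finger_force: 30.0
```

The force fell to nothing (just the head's weight), so the key is in the slot. Lowering it.

Emit:
arm_command(targets=[0,0,-0.5,0,0,2,1,0,0,-0.5,0,0,4,1,0,0,-0.5,0,0,5,1,0,0,-0.5,0,0,5,1])

```text
time: 10.5
tool_pos: [0.5184, 0.0988, 0.1322]
ee_rot: [-3.141, -0.0, 1.823]
wrist_force: [-0.0, 0.5, -2.0]
width: 0.0547
finger_force: 30.0
```

Emit:
arm_command(targets=[0,0,0,0,0,1,1,0,0,0,0,0,1.8,1,0,0,0,0,0,2.3,1,0,0,0,0,0,2.3,1])

```text
time: 10.9
tool_pos: [0.5186, 0.0988, 0.1303]
ee_rot: [-3.142, -0.0, 1.824]
wrist_force: [0.0, 0.0, -0.9]
width: 0.0546
finger_force: 30.0
```

Emit:
arm_command(targets=[0,0,0,0,0,0.4,1,0,0,0,0,0,0.8,1,0,0,0,0,0,0.8,1])

```text
time: 11.2
tool_pos: [0.5187, 0.0988, 0.1297]
ee_rot: [3.141, -0.0, 1.824]
wrist_force: [-0.5, -0.6, -2.1]
width: 0.0548
finger_force: 30.0
```

Emit:
arm_command(targets=[0,0,0,0,0,0.4,1,0,0,0,0,0,0.8,1,0,0,0,0,0,0.8,1])

```text
time: 11.5
tool_pos: [0.5188, 0.0988, 0.1296]
ee_rot: [3.141, 0.0, 1.824]
wrist_force: [-1.4, -0.6, 4.3]
width: 0.0545
finger_force: 30.0
```

Seated at TCP z 0.1296, as predicted, with about 6 N. Release and rise.

Emit:
arm_command(targets=[0,0,0,0,0,-0.3,1,0,0,0,0,0,-0.3,1,0,0,0,0,0,-0.3,0.2,0,0,0,0,0,-0.3,-1,0,0,0,0,0,-0.3,-1,0,0,0,0,0,-0.3,-1,0,0,0,0,0,-0.3,-1,0,0,0,0,0,-15,-1,0,0,0,0,0,-50,-1,0,0,0,0,0,-90,-1,0,0,0,0,0,-110,-1,0,0,0,0,0,-110,-1])

```text
time: 12.7
tool_pos: [0.5208, 0.099, 0.2443]
ee_rot: [3.132, 0.002, 1.824]
wrist_force: [0.4, -1.0, 0.1]
width: 0.0941
finger_force: 0.0
```

Run:
```python
from bench import robot
from h import *
o,w=wrist(robot,'w5');print(o['time'],o['tool_pos'],o['ee_rot'],o['wrist_force'],o['width'])
P=cloud(w).reshape(-1,3)
m=(abs(P[:,2]-.153)<.008)&(np.hypot(P[:,0]-.5195,P[:,1]-.0995)<.035);Q=P[m]
print(cv2.minEnclosingCircle((Q[:,:2]*1000).astype(np.float32)),m.sum(),np.median(Q[:,2]))
A=np.c_[Q[:,:2]-Q[:,:2].mean(0),np.ones(len(Q))];print('tilt',np.linalg.lstsq(A,Q[:,2],rcond=None)[0])
for n in('scene','side'):
    s=robot.snapshot(n);P=cloud(s).reshape(-1,3)
    m=(P[:,2]>.152)&(P[:,2]<.185)&(np.hypot(P[:,0]-.507,P[:,1]+.035)<.04);print(n,m.sum(),P[m].mean(0).round(4))
    m=(abs(P[:,2]-.153)<.006)&(np.hypot(P[:,0]-.5195,P[:,1]-.0995)<.035);print(cv2.minEnclosingCircle((P[m][:,:2]*1000).astype(np.float32)),np.median(P[m][:,2]))
```

```text
12.7 [0.52080749 0.09901808 0.24429815] [3.13187614e+00 1.60194023e-03 1.82403634e+00] [ 0.41758663 -0.97444146  0.11493995] 0.09407827154491742
((518.9174194335938, 99.60725402832031), 27.868989944458008) 2148 0.15187572205564995
tilt [ 9.86232556e-05 -6.21013835e-03  1.51843737e-01]
scene 64 [ 0.5157 -0.0326  0.1693]
((521.9660034179688, 99.7161636352539), 28.833322525024414) 0.15290659585329047
side 58 [ 0.5033 -0.0358  0.173 ]
((518.8346557617188, 100.17225646972656), 29.24514389038086) 0.15408117295643098
```

View pics/w5.png

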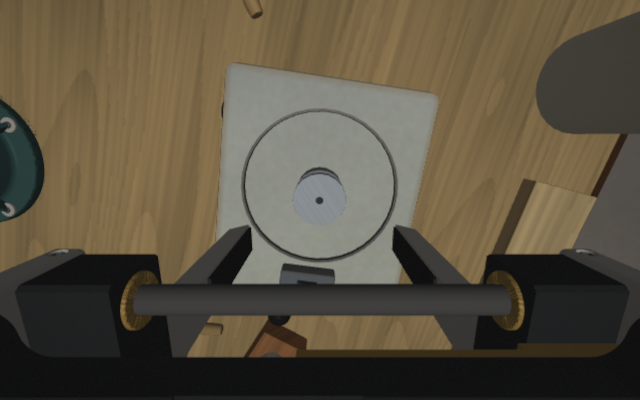

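The head is home at (320,200), disc level, and the lever box is at (305,275). Next: the wheel yaw and the lever approach.

Run:
```python
from bench import robot
from h import *
w=np.load('w5.npz');P=cloud(w)
a,b,c=[pt(w,*q,.09) for q in((230,64),(438,95),(219,215))];print(np.degrees(np.arctan2(*(b-a)[1::-1])),np.degrees(np.arctan2(*(a-c)[1::-1]))-90, a,b)
m=(abs(P[...,2]-.09)<.004);m[230:]=0;Q=P[m][:,:2];Q=Q[np.hypot(*(Q-[.5195,.0995]).T)<.25]
# yaw from deck's x-extent 260 mm
e=[(np.ptp(Q@[np.cos(t),np.sin(t)]),np.degrees(t)) for t in np.radians(np.arange(-15,25,.5))];print(min(e))
o=robot.get_obs()
y=7;R=Rn.from_euler('z',y,degrees=True)
f=lambda x,yy,z:(R.apply([x,yy,0])+[.519,.0995,z])
print(f(0,-130,0),'approach',f(-75,-130,.215),delta(o,f(-75,-130,.215),y))
```

```text
6.653234443929814 5.705381785360942 [0.38523436 0.21419121 0.09      ] [0.6266897  0.24235591 0.09      ]
(np.float64(0.2525150226774158), np.float64(6.5))
[  16.36201464 -128.93149971    0.        ] approach [ -58.07894673 -138.07170047    0.215     ] (array([-9.000e-02,  7.000e-02,  9.751e+01]), array([-119088.6,  -91337.8,     139.4]))
```

Emit:
arm_command(targets=[0,0,8,-10,-8,0,0,0,0,16,-20,-16,0,1,0,0,24,-30,-24,0,1,0,0,32,-40,-32,0,1,0,0,40,-50,-40,0,1,0,0,48,-60,-48,0,1,0,0,56,-70,-56,0,1,0,0,64,-80,-64,0,1,0,0,72,-90,-72,0,1,0,0,80,-100,-80,0,1,0,0,88,-118,-92,10,1,0,0,96,-118,-92,29,1,0,0,98,-118,-92,29,1,0,0,98,-118,-92,29,1,0,0,98,-118,-92,29,1,0,0,98,-118,-92,29,1])

```text
time: 14.45
tool_pos: [0.4591, -0.0383, 0.2095]
ee_rot: [-3.141, 0.0, 0.114]
wrist_force: [0.4, 0.7, -0.1]
width: 0.0005
finger_force: 0.0
```

Run:
```python
from bench import robot
from h import *
o,w=wrist(robot,'w6');print(o['time'],o['tool_pos'],o['ee_rot'],o['wrist_force'],o['width'])
P=cloud(w).reshape(-1,3);m=(P[:,2]>.15)&(P[:,2]<.185)&(np.hypot(P[:,0]-.507,P[:,1]+.035)<.03);print(m.sum(),P[m].mean(0).round(4),P[m].min(0),P[m].max(0))
print(delta(o,[.461,-.038,.15],6.5))
```

```text
14.45 [ 0.45907032 -0.03833957  0.20948856] [-3.14133364e+00  4.38240347e-04  1.14377327e-01] [ 0.36880419  0.74564828 -0.0763262 ] 0.0004529251059516893
740 [ 0.5085 -0.0326  0.1735] [ 0.49532661 -0.0454878   0.15124662] [ 0.52056193 -0.02002197  0.17895314]
(array([-0.01,  0.03,  0.05]), array([ 2. , -0.1, 59.5]))
```

View pics/w6.png

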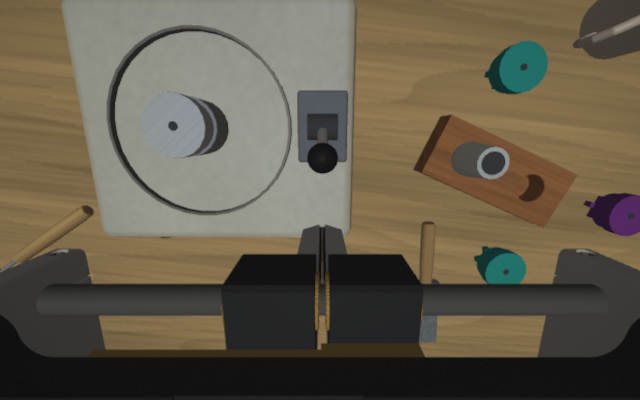

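The black ball at (322,158) is straight in line with the closed fingers at (322,240). I'll go down and push it over.

Emit:
arm_command(targets=[0,0,0,0,0,30,1,0,0,0,0,0,58,1,0,0,0,5,0,59,1,0,0,0,15,0,59,1,0,0,0,22,0,59,1,0,0,0,28,0,59,1,0,0,0,33,0,59,1,0,0,0,38,0,59,1,0,0,0,43,0,59,1,0,0,0,48,0,59,1,0,0,0,53,0,59,1,0,0,0,58,0,59,1,0,0,0,63,0,59,1,0,0,0,68,0,59,1,0,0,0,72,0,59,1,0,0,0,75,0,59,1,0,0,0,76,0,59,1,0,0,0,76,0,59,1])

```text
time: 16.3
tool_pos: [0.5346, -0.0298, 0.1503]
ee_rot: [-3.141, 0.001, 0.114]
wrist_force: [-1.4, -0.4, 0.0]
width: 0.0006
finger_force: 0.2
```

Emit:
arm_command(targets=[0,0,0,3,0,0,1,0,0,0,6,0,0,1,0,0,0,8,0,0,1,0,0,0,8,0,0,1])

```text
time: 16.7
tool_pos: [0.5423, -0.029, 0.1507]
ee_rot: [-3.141, 0.001, 0.114]
wrist_force: [-2.5, 0.3, -0.1]
width: 0.0001
finger_force: 1.1
```

Emit:
arm_command(targets=[0,0,0,1.5,0,0,1,0,0,0,3,0,0,1,0,0,0,3,0,0,1])

```text
time: 17.0
tool_pos: [0.5429, -0.0289, 0.1505]
ee_rot: [-3.141, 0.006, 0.113]
wrist_force: [-8.3, -1.4, 2.5]
width: 0.0004
finger_force: 4.2
```

The lever is at its stop. Back off and rise.

Emit:
arm_command(targets=[0,0,0,-10,0,0,1,0,0,0,-40,0,0,1,0,0,0,-70,0,0,1,0,0,0,-80,0,-20,1,0,0,0,-80,0,-60,1,0,0,0,-80,0,-80,1,0,0,0,-80,0,-80,1,0,0,0,-80,0,-80,1])

```text
time: 17.8
tool_pos: [0.4664, -0.0377, 0.2307]
ee_rot: [3.141, -0.002, 0.114]
wrist_force: [0.5, -0.3, -1.4]
width: 0.0007
finger_force: 0.0
```

Run:
```python
from bench import robot
from h import *
o,w=wrist(robot,'w7');print(o['time'],o['tool_pos'],o['wrist_force'])
P=cloud(w).reshape(-1,3);m=(P[:,2]>.16)&(P[:,2]<.19)&(np.hypot(P[:,0]-.55,P[:,1]+.03)<.05);print('ball',m.sum(),P[m].mean(0).round(4))
m=(abs(P[:,2]-.153)<.006)&(np.hypot(P[:,0]-.5195,P[:,1]-.0995)<.035);print('head',cv2.minEnclosingCircle((P[m][:,:2]*1000).astype(np.float32)),np.median(P[m][:,2]))
for n in('scene','side'):
    s=robot.snapshot(n);P=cloud(s).reshape(-1,3)
    m=(abs(P[:,2]-.153)<.006)&(np.hypot(P[:,0]-.5195,P[:,1]-.0995)<.035);print(n,cv2.minEnclosingCircle((P[m][:,:2]*1000).astype(np.float32)),np.median(P[m][:,2]))
```

```text
17.8 [ 0.46642702 -0.03766911  0.23066256] [ 0.48019835 -0.30049752 -1.37473558]
ball 715 [ 0.5623 -0.0266  0.1724]
head ((519.3707885742188, 99.00779724121094), 28.2441349029541) 0.15211286967043458
scene ((522.3157348632812, 99.80233001708984), 28.123016357421875) 0.15305565708803093
side ((517.7385864257812, 99.2376937866211), 30.305355072021484) 0.15394759862501373
```

View pics/w7.png

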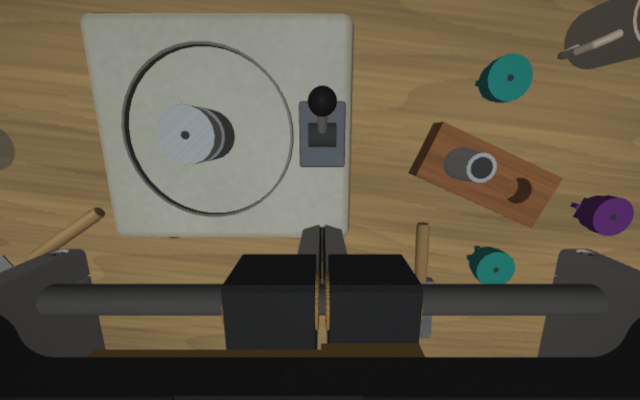

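The picture shows the lever over to the far side (ball at (322,100), about 27 mm past the pivot) and the head still home at (185,135). Nothing else has moved. Handing in.

```bash
python3 -c "
from bench import robot
print(robot.close_job())"
```

```text
the job is handed in; nothing more can be done
None
```

The wheel head is home on the hub and let go of, the brake lever is over at its stop, and the job is handed in; no verdict was returned.

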